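# Rake a dropped spindle washer out from under the cooling shelf

## Task

The brass washer of the film-roll stand has dropped and slid under the low cooling shelf. Take the blue-handled rake, reach over the washer, set the blade down on the white board behind it and, pressing lightly all the way with about 3 newtons (over 7 would score the surface), draw the washer out and down the steel apron until it lies flat on the apron's lower half; then lay the rake flat on the bench, clear of board and apron. Do not knock the shelf, touch the washer with the fingers or drop the rake, and leave the two egg halves under the shelf and the spatula where they are.

Things in the scene. Friction and masses are not known exactly. Their poses are not given: they have to be found in the camera images.
- rake: Flat clean-out rake lying flat on the bench right of the middle, blade roughly to +y, about 0.2 kg: steel flat bar (20 wide, z 10 to 13, x -66 to 163) with a blue grip and an upright cross blade at its far end. Origin under the grip's middle, level with the blade's lower edge; x points to the blade, z up. It stands on the blade and on a heel foot (x -66 to -56), both with their bottom at z = 0.
- rake_grip (a point): Middle of the rake's blue grip block: 90 long (rake x), 24 wide (y), z 13 to 49 above the rake's underside, flat sides, to be pinched firmly from above across y. This point is 32 above the rake's underside; axes as the rake's. The centre of mass lies 30 to 60 ahead of it.
- rake_edge (a point): Middle of the lower edge of the blade's near (dragging) face, 160 ahead of the grip's middle along the rake's x; axes as the rake's. The blade is 70 wide (y), 14 high, 3 thick (far face at x = 163).
- board: White plastic board, fixed, 440 wide (x), y -12 to 130; top at its z = 40, standing 24 to 36 above the bench, differently each time. Origin: on its underside, below the shelf's front edge. Hinged to its front edge, flush at y = -12, a smooth steel apron 430 x 130 slopes down towards -y by 0.5 to 6.5 degrees, set differently each time, not measured: feel for it. Both are hard; readings can be 2 mm out.
- shelf: Low cooling shelf of steel rods with chocolates on it, fixed on the board. 400 wide (x), 120 deep (y). Origin: middle of its footprint, on the board's top; y points to the rear, open front edge at y = -60. Legs of 12 diameter at x +-190, y +-52. Deck underside 55 above the board, deck top 63, chocolates to 81. Parallel to the board, origin at the board's y = 60.
- washer: The dropped brass washer: 36 outside, 14 hole, 5 thick, about 35 g. Origin: centre of its underside. It lies flat on the board under the shelf, 30 to 65 behind the front edge and at x about -95, 0 or 95 in the shelf's frame; seen through the rods.
- choc_half: Bystander: brown chocolate egg half 46 x 34 x 18, flat side down, under the shelf in another of the three places. Origin: centre of its underside.
- foil_half: Bystander: red foil-wrapped egg half 46 x 34 x 18 under the shelf in the remaining place. Origin: centre of its underside.
- spatula: Bystander: flat straight spatula with white handle, 330 long, 34 wide, up to 18 high, lying on the bench to the far side of the rake. Origin near the front of its handle, x towards the blade.

How it is judged:
By the outcome, as a careful person would: the job done as asked, in the order asked, and still so for the second after the job is handed in, with the robot touching nothing.
It also fails if it takes over 61 s, if anything falls off the work surface, if the arm or the gripper's body presses on something with over 40 N, if the wrist force passes 120 N, or if a joint passes its speed limit or range.

## Robot

A 7-joint arm with a two-finger parallel gripper is mounted at the origin on the work surface. World frame = base frame: x ahead of the robot, y to its left, z up, the work surface at z = 0. Lengths are in m, angles in degrees, forces in N, time in s.
With the tool pointing down it reaches from about 0.4 to 0.875 m from the base axis. Payload 4.4 kg.
Tool frame: the origin (TCP) lies on the centre line of the jaws, within the pads' length; the fingertips stand 8 mm ahead of it and the grasp point (between the pads) lies 11 mm behind it; z points along the fingers, y is the line along which they close (so a half turn about z gives the same grasp; the last joint's range is limited). The gripper opens to 85 mm and grips with 20 to 120 N. Pads are 22 mm wide; open, the fingers measure 114 mm over their backs; the gripper's body (76 mm by 85 mm) begins 54 mm behind the grasp point. The pads swing forward as they close: fully open they stand 13 mm farther back than shut.
Start: joints at [-72.124, 36.005, 2.206, 86.941, -1.547, 57.084, -1.146], TCP at [0.24, 0.604, 0.239] pointing down, gripper open.
Joint ranges: [-175.42, 175.42], [-21.48, 121.26], [-71.46, 75.88], [10.55, 141.38], [-63.04, 243.04], [13.31, 113.54], [-168.57, 168.57]. Speed limits (degrees/s): [147.25, 147.25, 180, 180, 180, 180, 180].

## Interface

Orientations are given as [roll, pitch, yaw] about the fixed x, y, z axes, in that order (R = Rz(yaw) Ry(pitch) Rx(roll)).
In Python, from cell import manip gives the robot as it stands.
- The arm moves only by the tool drive_tool, never from a script. Its argument "deltas" is a list of rows, each an object of numbers: "fingers": the opening, from 0 (shut) to 1 (fully open); "dx", "dy", "dz": the shift along the tool's x, y, z normalised to -1 to 1, where 1 is 10 cm; "turn": the turn about the tool's z normalised to -1 to 1, where 1 is 30 degrees. In form: [{"fingers": .., "dx": .., "dy": .., "dz": .., "turn": ..}, ...]. A call has 1 to 20 rows; each row is the pose to reach, as a shift and turn from the pose commanded when the call began, along the tool's axes at that moment; what a row does not reach only later rows make up. A row lasts 1/8 s, in which the tool goes at most 62.5 mm and 10.7 degrees, less where a joint would pass 70% of its speed; a pose out of reach is approached as far as the arm can. A call with a number of a shift or a turn outside -1 to 1 is refused whole. A call with a gripper value outside its range is refused whole. The fingers move at their own pace and stop on an object; the grip force is fixed at half the most. Time passes only in rows, so rows that repeat a pose let the fingers close. It gives the time, the measured TCP pose, the force, the opening and the grip force at its end, in the units of the state.
- manip.sense(): the state, without advancing time (a new reading comes with each control period).
- manip.camera(name): name is "scene" or "top" or "wrist"; returns a dict with "frame" (420x560x3 uint8, red, green, blue), "K" (3x3 intrinsics, pixels), "rvec" (rotation vector, rad) and "tvec" (3), from world to camera coordinates, as OpenCV has them. Camera axes: x right, y down, z forward; pixel columns grow to the right and rows downward; lengths in m; the calibration is good to about 2 mm. A picture is of the moment at which its call begins. There is no depth.
- manip.hand_in(): hands the job in; it is judged then, once.
The state is a dict: "clock": time; "joint_positions": joint angles; "qd": joint speeds; "joint_torque": joint torques, N m; "ee_pos": TCP position; "tool_rot": TCP orientation; "contact_force": force on the tool from outside, world axes, zero at the start; "wrist_torque": the same for the moment, N m; "grip_width": opening from 0.0 (shut) to 1.0 (fully open); "gripper_force": force on a finger pad.
Only numpy, scipy, OpenCV 4.12 (cv2) and the standard library are available. Lean on these libraries where they do the work, as an engineer would, in place of code of your own. Each camera call takes 0.05 s, during which the arm holds its last target. There are 200 camera calls.

## Working session

There is one attempt and no reset: what is moved stays moved. The work goes in short steps, Python scripts to look and compute and a tool call to move; the robot and the scene stay as the last step left them, time stands still between calls to the robot, and variables do not carry over. Pictures are saved under pics/ and viewed, at most 10 in all, crops included, and the job is handed in when it is done.

Besides the shell and the picture viewer there is one more tool, called as name([rows], argument=value, ...), one row to a line, values as JSON. drive_tool: Moves the arm, as the interface text tells. Its arguments: {"type":"object","properties":{"deltas":{"type":"array","items":{"type":"object","properties":{"fingers":{"type":"number"},"dx":{"type":"number"},"dy":{"type":"number"},"dz":{"type":"number"},"turn":{"type":"number"}}}}},"required":["deltas"]}

```bash
mkdir -p pics; python3 - <<'E'
from cell import manip
import cv2,pickle
s=manip.sense(); print(s)
for n in("scene","top"):
    c=manip.camera(n); pickle.dump(c,open(f"pics/{n}0.pkl","wb"))
    cv2.imwrite(f"pics/{n}0.png",cv2.resize(c["frame"][:,:,::-1],(800,600),interpolation=cv2.INTER_CUBIC))
    print(c["K"],c["rvec"],c["tvec"])
E
```

```text
{'clock': 0.0, 'joint_positions': array([-72.12456506,  36.05805419,   2.19983674,  86.99808747,
        -1.5460926 ,  57.08250181,  -1.14702743]), 'qd': array([-0.05044864,  0.08915737, -0.08972971,  0.08641528, -0.03533483,
       -0.13754211, -0.02587713]), 'joint_torque': array([-1.61428798e-04, -5.63397110e+01,  1.22596946e+00, -1.93440467e+01,
        1.10496857e-02,  1.07121805e-02,  1.83659211e-05]), 'ee_pos': array([0.23948356, 0.6036059 , 0.23838629]), 'tool_rot': array([-1.79890955e+02,  5.83546632e-04,  1.58356037e+02]), 'contact_force': array([-0.16826027,  0.3615789 ,  0.41177982]), 'wrist_torque': array([0.01217982, 0.00113669, 0.04548644]), 'gripper_force': 0.0, 'grip_width': 0.9989839755567069}
[[392.6921817    0.         280.9720702 ]
 [  0.         392.6921817  209.30098661]
 [  0.           0.           1.        ]] [ 0.77813901  2.65077325 -0.96838153] [ 0.50383595 -0.18122461  1.14771298]
[[398.9995719    0.         280.7204816 ]
 [  0.         398.9995719  213.59082304]
 [  0.           0.           1.        ]] [ 2.29930642 -1.89561433  0.20044603] [-0.14802996  0.56963485  0.71114889]
```

View pics/top0.png

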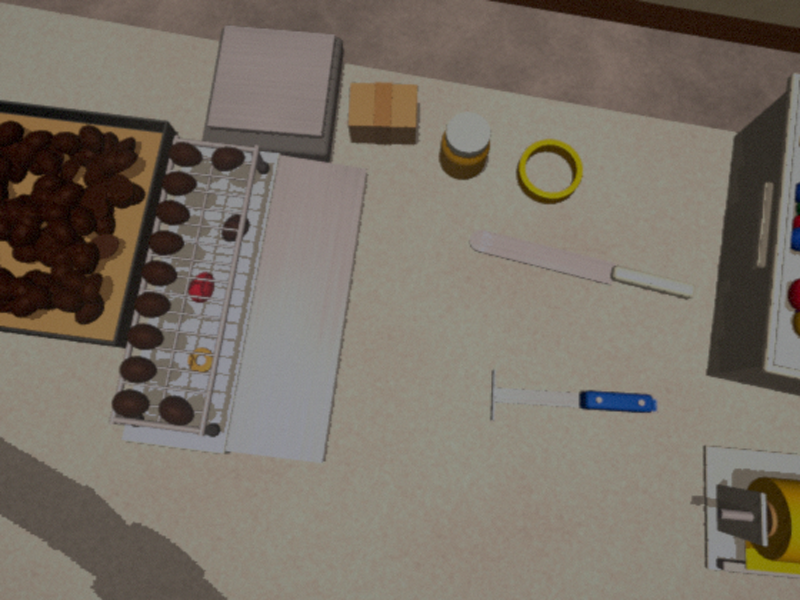

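View pics/scene0.png

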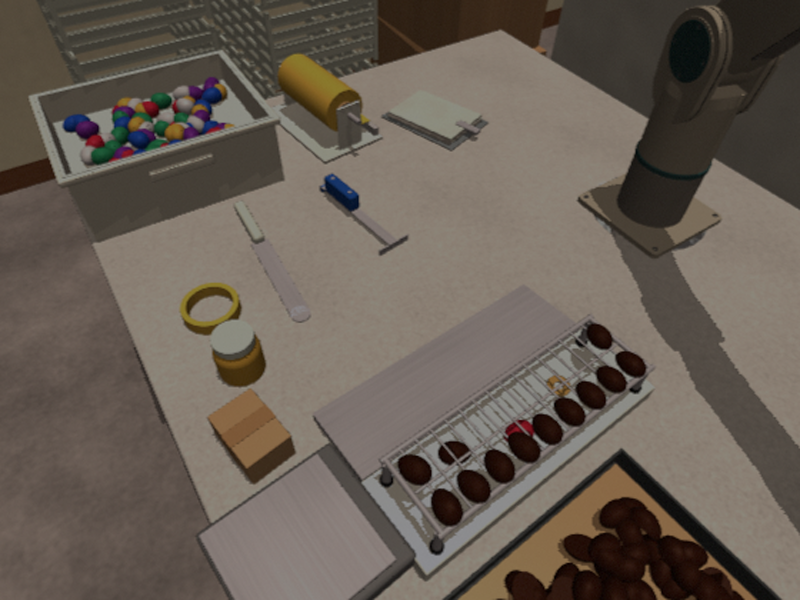

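```bash
cat > h.py <<'E'
import numpy as np,cv2,pickle
from scipy.optimize import least_squares
def load(n): return pickle.load(open(f"pics/{n}.pkl","rb"))
def ray(c,p,z):  # p in 800x600 pixels
    R=cv2.Rodrigues(np.array(c["rvec"],float))[0]; o=-R.T@np.ravel(c["tvec"])
    d=R.T@np.linalg.inv(c["K"])@np.array([p[0]*.7,p[1]*.7,1]); return o+d*(z-o[2])/d[2]
def proj(c,P): return cv2.projectPoints(np.array(P,float).reshape(-1,3),np.array(c["rvec"],float),np.array(c["tvec"],float),c["K"],None)[0].reshape(-1,2)/.7
E
python3 - <<'E'
from h import *
T,S=load("top0"),load("scene0")
np.set_printoptions(precision=4,suppress=True)
for n,p,z in [("hinge1",(279,155),.03),("hinge2",(229,452),.03),("low1",(366,170),.02),("low2",(325,460),.02),("footF1",(263,167),.035),("footF2",(212,430),.035),("washer",(201,360),.034),("red",(201,287),.04),("choc",(235,227),.04),("bl1",(493,371),.014),("bl2",(491,419),.014),("grip1",(583,400),.049),("grip2",(655,404),.049),("spA",(475,242),.005),("spB",(692,293),.015),("rollbase",(706,447),0.01),("rollbase2",(706,570),.01),("binlow",(708,375),0)]: print(n,ray(T,p,z))
for n,p,z in [("low1",(315,415),.02),("low2",(525,288),.02),("footF1",(387,480),.035),("footF2",(583,340),.035),("footR1",(437,545),.035),("footR2",(636,388),.035),("washer",(557,384),.034),("red",(519,430),.04)]: print(n,ray(S,p,z))
# triangulate low corners,feet,washer
for n,a,b in [("low1",(366,170),(315,415)),("low2",(325,460),(525,288)),("footF1",(263,167),(387,480)),("footF2",(212,430),(583,340)),("washer",(201,360),(557,384)),("bladeL",(493,371),(406,237)),("bladeR",(491,419),(383,250)) ]:
    r=least_squares(lambda P:np.r_[proj(T,P)[0]-a,proj(S,P)[0]-b],ray(T,a,.03)); print("tri",n,r.x,r.fun)
E
```

```text
hinge1 [0.7819 0.1851 0.03  ]
hinge2 [0.3538 0.1509 0.03  ]
low1 [0.7878 0.0553 0.02  ]
low2 [0.3671 0.0245 0.02  ]
footF1 [0.7567 0.2021 0.035 ]
footF2 [0.3775 0.1788 0.035 ]
washer [0.4651 0.2178 0.034 ]
red [0.5634 0.2421 0.04  ]
choc [0.6576 0.2176 0.04  ]
bl1 [ 0.5288 -0.1793  0.014 ]
bl2 [ 0.4632 -0.187   0.014 ]
grip1 [ 0.5095 -0.2974  0.049 ]
grip2 [ 0.5225 -0.3918  0.049 ]
spA [ 0.7133 -0.1243  0.005 ]
spB [ 0.694  -0.4429  0.015 ]
rollbase [ 0.4823 -0.4833  0.01  ]
rollbase2 [ 0.3248 -0.4963  0.01  ]
binlow [ 0.5833 -0.483   0.    ]
low1 [0.7917 0.0627 0.02  ]
low2 [0.3704 0.0386 0.02  ]
footF1 [0.7591 0.2058 0.035 ]
footF2 [0.377  0.1799 0.035 ]
footR1 [0.7513 0.3074 0.035 ]
footR2 [0.3739 0.2859 0.035 ]
washer [0.4678 0.2173 0.034 ]
red [0.5682 0.2458 0.04  ]
tri low1 [0.7909 0.0572 0.0113] [-0.5343  0.4305 -0.6388 -0.1797]
tri low2 [0.3641 0.028  0.0066] [-1.7204  1.1347 -2.6995 -0.1665]
tri footF1 [0.7583 0.2039 0.0304] [-0.2208  0.1641 -0.2412 -0.0454]
tri footF2 [0.3772 0.1793 0.0345] [-0.305   0.1862 -0.4347  0.0062]
tri washer [0.4659 0.2176 0.0327] [ 0.6642 -0.4178  0.8702  0.0126]
tri bladeL [ 0.5137 -0.1641  0.0585] [ -7.7401   6.036  -12.9341  -3.1451]
tri bladeR [ 0.477  -0.2068 -0.0456] [ 8.2525 -6.374  13.6682  3.1723]
```

drive_tool([
  {"turn": 0.33, "fingers": 1},
  {"turn": 0.67, "fingers": 1},
  {"turn": 1, "fingers": 1},
  {"turn": 1, "fingers": 1},
])

```text
invalid input
```

drive_tool([
  {"turn": 0.33, "fingers": 1},
  {"turn": 0.67, "fingers": 1},
  {"turn": 1, "fingers": 1},
  {"turn": 1.0, "fingers": 1},
])

```text
invalid input
```

drive_tool([
  {"turn": 0.057, "dx": -0.3, "dy": 0.3, "fingers": 1},
  {"turn": 0.057, "dx": -0.7, "dy": 0.7, "fingers": 1},
  {"turn": 0.057, "dx": -1, "dy": 1, "fingers": 1},
  {"turn": 0.057, "dx": -1, "dy": 1, "fingers": 1},
])

```text
invalid input
```

Perhaps every key is required.

drive_tool([
  {"fingers": 1, "dx": 0, "dy": 0, "dz": 0, "turn": 0.33},
  {"fingers": 1, "dx": 0, "dy": 0, "dz": 0, "turn": 0.67},
  {"fingers": 1, "dx": 0, "dy": 0, "dz": 0, "turn": 1},
  {"fingers": 1, "dx": 0, "dy": 0, "dz": 0, "turn": 1},
])

```text
clock: 0.6
ee_pos: [0.2394, 0.604, 0.2388]
tool_rot: [-180.0, 0.1, 128.5]
contact_force: [0.2, -0.5, -0.0]
grip_width: 0.995
gripper_force: 0.0
```

drive_tool([
  {"fingers": 1, "dx": 0, "dy": 0, "dz": 0, "turn": 0.33},
  {"fingers": 1, "dx": 0, "dy": 0, "dz": 0, "turn": 0.67},
  {"fingers": 1, "dx": 0, "dy": 0, "dz": 0, "turn": 1},
  {"fingers": 1, "dx": 0, "dy": 0, "dz": 0, "turn": 1},
])

```text
clock: 1.1
ee_pos: [0.2396, 0.604, 0.239]
tool_rot: [-180.0, 0.0, 98.6]
contact_force: [0.2, 0.9, -0.3]
grip_width: 1.001
gripper_force: 0.0
```

drive_tool([
  {"fingers": 1, "dx": -0.3, "dy": 0.3, "dz": 0, "turn": 0.057},
  {"fingers": 1, "dx": -0.7, "dy": 0.7, "dz": 0, "turn": 0.057},
  {"fingers": 1, "dx": -1, "dy": 1, "dz": 0, "turn": 0.057},
])

```text
clock: 1.48
ee_pos: [0.3553, 0.5179, 0.2394]
tool_rot: [180.0, 0.0, 96.9]
contact_force: [0.9, 0.8, 1.1]
grip_width: 0.997
gripper_force: 0.0
```

drive_tool([
  {"fingers": 1, "dx": -0.4, "dy": 0.4, "dz": 0, "turn": 0},
  {"fingers": 1, "dx": -0.8, "dy": 0.8, "dz": 0, "turn": 0},
  {"fingers": 1, "dx": -1, "dy": 1, "dz": 0, "turn": 0},
])

```text
clock: 1.85
ee_pos: [0.4675, 0.4284, 0.2395]
tool_rot: [179.9, 0.1, 96.7]
contact_force: [0.1, -0.9, -0.0]
grip_width: 0.998
gripper_force: 0.0
```

drive_tool([
  {"fingers": 1, "dx": -0.4, "dy": 0.4, "dz": 0, "turn": 0},
  {"fingers": 1, "dx": -0.8, "dy": 0.8, "dz": 0, "turn": 0},
  {"fingers": 1, "dx": -1, "dy": 1, "dz": 0, "turn": 0},
])

```text
clock: 2.22
ee_pos: [0.578, 0.3403, 0.2393]
tool_rot: [179.9, 0.1, 96.7]
contact_force: [-0.2, 0.7, -0.6]
grip_width: 0.996
gripper_force: 0.0
```

drive_tool([
  {"fingers": 1, "dx": -0.5, "dy": 0, "dz": 0, "turn": 0},
  {"fingers": 1, "dx": -1, "dy": 0, "dz": 0, "turn": 0},
])

```text
clock: 2.48
ee_pos: [0.5868, 0.2435, 0.2389]
tool_rot: [-180.0, 0.0, 97.0]
contact_force: [-0.2, 1.0, 0.2]
grip_width: 0.997
gripper_force: 0.0
```

drive_tool([
  {"fingers": 1, "dx": -0.5, "dy": 0, "dz": 0, "turn": 0},
  {"fingers": 1, "dx": -1, "dy": 0, "dz": 0, "turn": 0},
])

```text
clock: 2.72
ee_pos: [0.5982, 0.144, 0.2393]
tool_rot: [180.0, -0.0, 97.0]
contact_force: [0.4, -0.1, 0.2]
grip_width: 1.002
gripper_force: 0.0
```

drive_tool([
  {"fingers": 1, "dx": -0.5, "dy": 0, "dz": 0, "turn": 0},
  {"fingers": 1, "dx": -1, "dy": 0, "dz": 0, "turn": 0},
])

```text
clock: 2.98
ee_pos: [0.6098, 0.0447, 0.2394]
tool_rot: [180.0, -0.0, 97.0]
contact_force: [1.5, -0.9, -0.7]
grip_width: 0.997
gripper_force: 0.0
```

drive_tool([
  {"fingers": 1, "dx": -0.5, "dy": 0, "dz": 0, "turn": 0},
  {"fingers": 1, "dx": -1, "dy": 0, "dz": 0, "turn": 0},
  {"fingers": 1, "dx": -1, "dy": 0, "dz": 0, "turn": 0},
])

```text
clock: 3.35
ee_pos: [0.621, -0.0598, 0.2395]
tool_rot: [-180.0, 0.2, 96.5]
contact_force: [-0.1, -0.1, -1.1]
grip_width: 1.002
gripper_force: 0.0
```

drive_tool([
  {"fingers": 1, "dx": -0.5, "dy": -0.3, "dz": 0, "turn": 0},
  {"fingers": 1, "dx": -1, "dy": -0.5, "dz": 0, "turn": 0},
  {"fingers": 1, "dx": -1, "dy": -0.5, "dz": 0, "turn": 0},
])

```text
clock: 3.72
ee_pos: [0.5812, -0.1636, 0.2397]
tool_rot: [-179.9, 0.2, 96.4]
contact_force: [-0.7, 1.0, 0.5]
grip_width: 1.0
gripper_force: 0.0
```

drive_tool([
  {"fingers": 1, "dx": -0.4, "dy": -0.3, "dz": 0, "turn": 0},
  {"fingers": 1, "dx": -0.9, "dy": -0.5, "dz": 0, "turn": 0},
  {"fingers": 1, "dx": -0.9, "dy": -0.5, "dz": 0, "turn": 0},
  {"fingers": 1, "dx": -0.9, "dy": -0.5, "dz": 0, "turn": 0},
])

```text
clock: 4.22
ee_pos: [0.5448, -0.2513, 0.2391]
tool_rot: [180.0, -0.1, 96.9]
contact_force: [0.7, 0.4, -0.4]
grip_width: 1.002
gripper_force: 0.0
```

```bash
python3 - <<'E'
from cell import manip
import cv2,pickle
s=manip.sense(); print(s["ee_pos"],s["tool_rot"],s["contact_force"],s["joint_positions"])
c=manip.camera("wrist"); pickle.dump(c,open("pics/w1.pkl","wb"))
cv2.imwrite("pics/w1.png",cv2.resize(c["frame"][:,:,::-1],(800,600),interpolation=cv2.INTER_CUBIC))
E
```

```text
[ 0.54475902 -0.25132291  0.23905191] [ 1.79969838e+02 -1.10545905e-01  9.68571484e+01] [ 0.66012296  0.43311589 -0.35593017] [ 11.16056201  32.79277464  17.52836764  95.62561154 -11.85439325
  53.4373708   40.02012017]
```

View pics/w1.png

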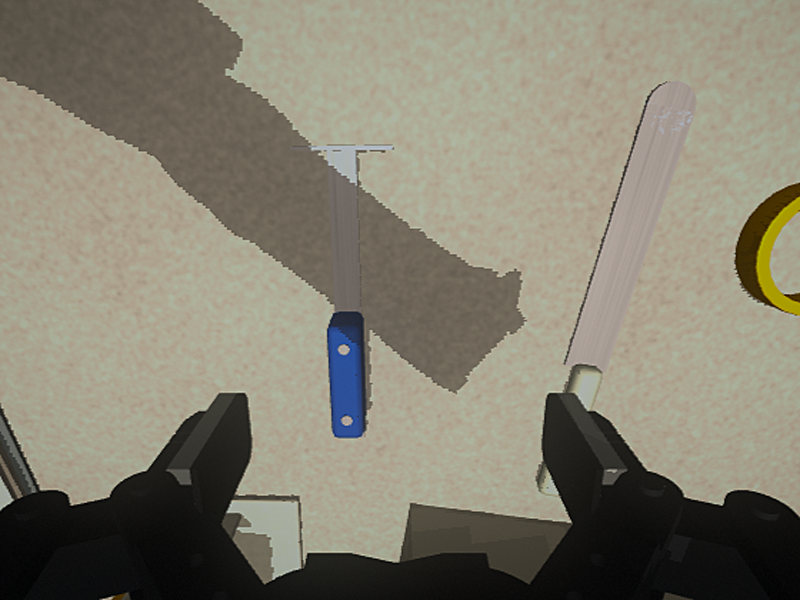

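```bash
python3 - <<'E'
from h import *
W=load("w1")
a=ray(W,(344,350),.049);b=ray(W,(347,421),.049);l=ray(W,(294,147),.014);r=ray(W,(393,147),.014)
f=ray(W,(346,316),.049);bk=ray(W,(348.5,435),.049)
print(a,b,(a+b)/2,f,bk,np.hypot(*(f-bk)[:2]),l,r)
ang=lambda v:np.degrees(np.arctan2(v[1],v[0]))
print(ang(a-b),ang(f-bk),ang(l-r)-90,ang((l+r)/2-(a+b)/2),np.hypot(*((l+r)/2-(a+b)/2)[:2]))
E
```

```text
[ 0.51640476 -0.31714574  0.049     ] [ 0.52348336 -0.37274664  0.049     ] [ 0.51994406 -0.34494619  0.049     ] [ 0.51555983 -0.2920216   0.049     ] [ 0.52562384 -0.3842725   0.049     ] 0.09279823846366823 [ 0.46751502 -0.18758122  0.014     ] [ 0.53432319 -0.17960265  0.014     ]
97.255348085737 96.22599456161886 -263.1897012002431 96.72458001530241 0.16247198236734775
```

drive_tool([
  {"fingers": 1, "dx": -0.4, "dy": -0.2, "dz": 0.2, "turn": 0},
  {"fingers": 1, "dx": -0.88, "dy": -0.36, "dz": 0.6, "turn": 0},
  {"fingers": 1, "dx": -0.88, "dy": -0.36, "dz": 1, "turn": 0},
  {"fingers": 1, "dx": -0.88, "dy": -0.36, "dz": 1, "turn": 0},
])

```text
clock: 4.78
ee_pos: [0.5174, -0.3415, 0.1362]
tool_rot: [-179.7, -0.3, 96.8]
contact_force: [0.2, 0.2, 0.2]
grip_width: 1.003
gripper_force: 0.0
```

drive_tool([
  {"fingers": 1, "dx": 0, "dy": 0, "dz": 0.4, "turn": 0},
  {"fingers": 1, "dx": 0, "dy": 0, "dz": 0.7, "turn": 0},
  {"fingers": 1, "dx": 0, "dy": 0, "dz": 0.9, "turn": 0},
  {"fingers": 1, "dx": 0, "dy": 0, "dz": 0.9, "turn": 0},
])

```text
clock: 5.28
ee_pos: [0.5189, -0.3435, 0.0491]
tool_rot: [-180.0, -0.1, 96.8]
contact_force: [-1.2, 0.7, -0.2]
grip_width: 0.998
gripper_force: 0.0
```

drive_tool([
  {"fingers": 1, "dx": 0, "dy": 0, "dz": 0.15, "turn": 0},
  {"fingers": 1, "dx": 0, "dy": 0, "dz": 0.27, "turn": 0},
  {"fingers": 1, "dx": 0, "dy": 0, "dz": 0.27, "turn": 0},
])

```text
clock: 5.65
ee_pos: [0.5177, -0.3445, 0.0214]
tool_rot: [-179.9, -0.1, 96.6]
contact_force: [0.1, 0.8, 0.2]
grip_width: 1.001
gripper_force: 0.0
```

drive_tool([
  {"fingers": 0.5, "dx": 0, "dy": 0, "dz": 0, "turn": 0},
  {"fingers": 0.3, "dx": 0, "dy": 0, "dz": 0, "turn": 0},
  {"fingers": 0, "dx": 0, "dy": 0, "dz": 0, "turn": 0},
  {"fingers": 0, "dx": 0, "dy": 0, "dz": 0, "turn": 0},
  {"fingers": 0, "dx": 0, "dy": 0, "dz": 0, "turn": 0},
  {"fingers": 0, "dx": 0, "dy": 0, "dz": 0, "turn": 0},
  {"fingers": 0, "dx": 0, "dy": 0, "dz": 0, "turn": 0},
  {"fingers": 0, "dx": 0, "dy": 0, "dz": 0, "turn": 0},
])

```text
clock: 6.65
ee_pos: [0.5186, -0.3451, 0.0227]
tool_rot: [180.0, 0.0, 96.6]
contact_force: [-0.8, 0.6, 5.0]
grip_width: 0.27
gripper_force: 59.6
```

drive_tool([
  {"fingers": 0, "dx": 0, "dy": 0, "dz": -0.1, "turn": 0},
  {"fingers": 0, "dx": 0, "dy": 0, "dz": -0.3, "turn": 0},
  {"fingers": 0, "dx": 0, "dy": 0, "dz": -0.6, "turn": 0.1},
  {"fingers": 0, "dx": 0, "dy": 0, "dz": -0.6, "turn": 0.1},
  {"fingers": 0, "dx": 0, "dy": 0, "dz": -0.6, "turn": 0.1},
])

```text
clock: 7.28
ee_pos: [0.5181, -0.3445, 0.0823]
tool_rot: [-180.0, -0.0, 93.7]
contact_force: [-0.3, 0.0, -3.2]
grip_width: 0.273
gripper_force: 59.0
```

drive_tool([
  {"fingers": 0, "dx": 0.3, "dy": 0, "dz": 0, "turn": 0},
  {"fingers": 0, "dx": 0.7, "dy": -0.1, "dz": 0, "turn": 0},
  {"fingers": 0, "dx": 1, "dy": -0.17, "dz": 0, "turn": 0},
])

```text
clock: 7.65
ee_pos: [0.4935, -0.2438, 0.0811]
tool_rot: [-179.8, -0.1, 93.7]
contact_force: [-0.1, 0.3, -2.4]
grip_width: 0.272
gripper_force: 59.0
```

drive_tool([
  {"fingers": 0, "dx": 0.4, "dy": 0, "dz": 0, "turn": 0},
  {"fingers": 0, "dx": 0.8, "dy": 0, "dz": 0, "turn": 0},
  {"fingers": 0, "dx": 1, "dy": 0, "dz": 0, "turn": 0},
  {"fingers": 0, "dx": 1, "dy": 0, "dz": 0, "turn": 0},
  {"fingers": 0, "dx": 1, "dy": 0, "dz": 0, "turn": 0},
])

```text
clock: 8.28
ee_pos: [0.4886, -0.1476, 0.082]
tool_rot: [-180.0, 0.1, 93.6]
contact_force: [0.4, 0.6, -3.0]
grip_width: 0.274
gripper_force: 59.0
```

```bash
python3 - <<'E'
from cell import manip
import cv2,pickle,numpy as np
np.set_printoptions(precision=3,suppress=True)
F=[]
for n in ("wrist","top","scene","top","scene","top"):
    c=manip.camera(n); pickle.dump(c,open(f"pics/{n}2.pkl","wb"))
    s=manip.sense(); F.append(np.r_[s["contact_force"],s["wrist_torque"]])
    if n=="wrist":cv2.imwrite("pics/w2.png",cv2.resize(c["frame"][:,:,::-1],(800,600),interpolation=cv2.INTER_CUBIC))
print(np.array(F)); print(s["ee_pos"],s["tool_rot"])
E
```

```text
[[-0.195 -0.143 -1.853 -0.116  0.007  0.014]
 [ 0.19  -0.146 -1.696 -0.147 -0.044 -0.018]
 [ 0.259 -0.045 -3.12  -0.042 -0.018 -0.01 ]
 [ 0.372 -0.261 -2.802 -0.078 -0.011  0.017]
 [-0.525  0.108 -2.576 -0.09  -0.017  0.066]
 [-0.027  0.412 -2.561 -0.086 -0.034  0.027]]
[ 0.489 -0.147  0.082] [179.999   0.016  93.573]
```

View pics/w2.png

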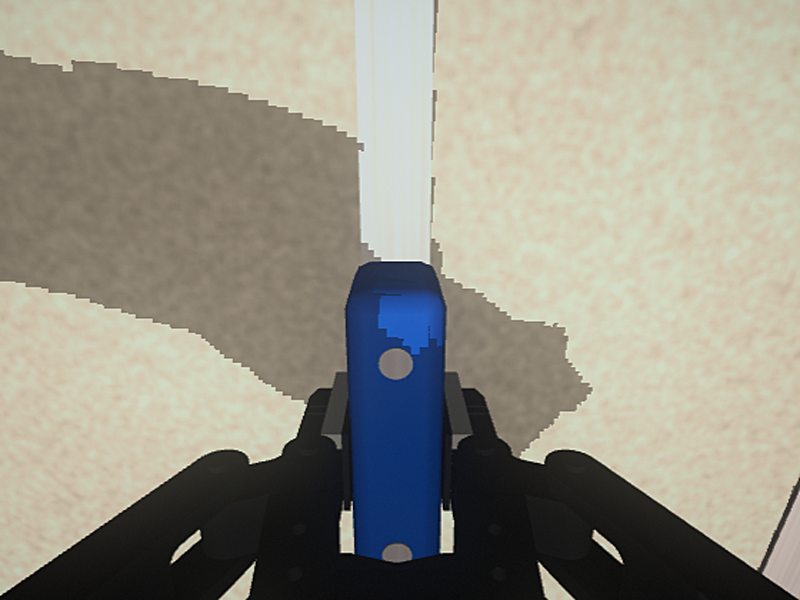

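```bash
python3 - <<'E'
from h import *
c=load("top2"); im=c["frame"][:,:,::-1].copy()[100:340,80:400]
im=cv2.resize(im,(800,600),interpolation=cv2.INTER_CUBIC)
t=np.radians(93.6);u=np.array([np.cos(t),np.sin(t),0]);v=np.array([-u[1],u[0],0])
e=np.array([.489,-.147,.06])+.161*u
pts=[e+.035*v+[0,0,.014],e-.035*v+[0,0,.014],[.466,.2176,.03],[.466,.2176,.03]+.018*u,[.466,.2176,.03]-.018*u]
for p in proj(c,pts)*.7:
    q=(p-[80,100])*2.5; print(q); cv2.circle(im,tuple(int(x) for x in q),2,(0,255,0),-1)
cv2.imwrite("pics/t2.png",im)
E
```

```text
[399.74185644 456.27304637]
[413.74791958 361.66209314]
[154.04165066 379.51081747]
[131.47359788 376.56364606]
[176.63195465 382.46089467]
```

View pics/t2.png

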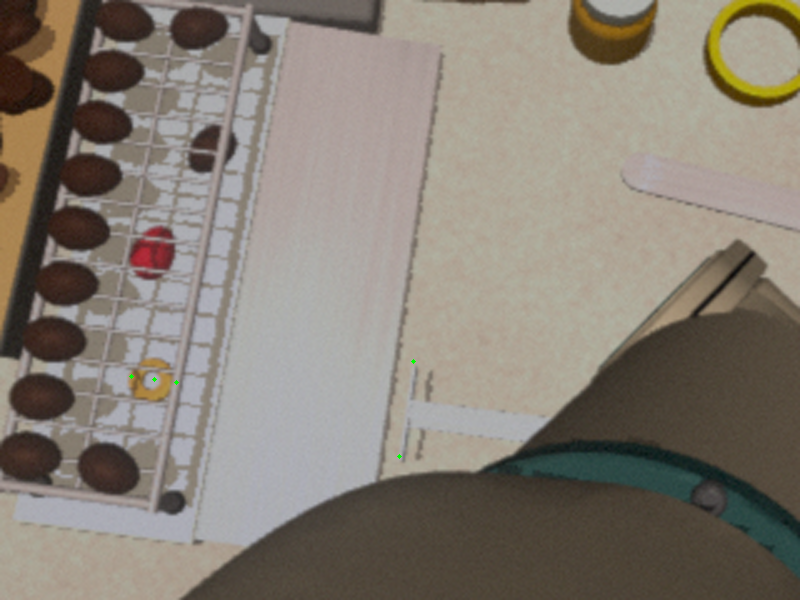

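drive_tool([
  {"fingers": 0, "dx": 0.3, "dy": 0, "dz": 0.05, "turn": 0},
  {"fingers": 0, "dx": 0.6, "dy": 0, "dz": 0.1, "turn": 0},
  {"fingers": 0, "dx": 0.9, "dy": 0, "dz": 0.1, "turn": 0},
  {"fingers": 0, "dx": 0.9, "dy": 0, "dz": 0.1, "turn": 0},
])

```text
clock: 9.07
ee_pos: [0.4827, -0.0538, 0.0721]
tool_rot: [-179.9, -0.1, 93.9]
contact_force: [-0.2, -0.3, -2.2]
grip_width: 0.273
gripper_force: 59.0
```

drive_tool([
  {"fingers": 0, "dx": 0.3, "dy": 0, "dz": 0, "turn": 0},
  {"fingers": 0, "dx": 0.6, "dy": 0, "dz": 0, "turn": 0},
  {"fingers": 0, "dx": 0.8, "dy": 0, "dz": 0, "turn": 0},
  {"fingers": 0, "dx": 0.8, "dy": 0, "dz": 0, "turn": 0},
])

```text
clock: 9.57
ee_pos: [0.4782, 0.0239, 0.0723]
tool_rot: [180.0, -0.0, 93.8]
contact_force: [0.8, 0.5, -2.8]
grip_width: 0.276
gripper_force: 59.0
```

drive_tool([
  {"fingers": 0, "dx": 0.2, "dy": 0, "dz": 0, "turn": 0},
  {"fingers": 0, "dx": 0.4, "dy": 0, "dz": 0, "turn": 0},
  {"fingers": 0, "dx": 0.6, "dy": 0, "dz": 0, "turn": 0},
  {"fingers": 0, "dx": 0.6, "dy": 0, "dz": 0, "turn": 0},
  {"fingers": 0, "dx": 0.6, "dy": 0, "dz": 0, "turn": 0},
])

```text
clock: 10.2
ee_pos: [0.4745, 0.0811, 0.0724]
tool_rot: [180.0, 0.1, 93.5]
contact_force: [0.9, -0.5, -2.8]
grip_width: 0.272
gripper_force: 59.0
```

```bash
python3 - <<'E'
from cell import manip
import pickle,numpy as np
from h import *
np.set_printoptions(precision=3,suppress=True)
c=manip.camera("scene"); pickle.dump(c,open("pics/scene3.pkl","wb"));s=manip.sense()
print(s["ee_pos"],s["tool_rot"],s["contact_force"],s["wrist_torque"])
im=cv2.resize(c["frame"][:,:,::-1][200:380,300:540],(800,600),interpolation=cv2.INTER_CUBIC);cv2.imwrite("pics/s3.png",im)
E
```

```text
[0.474 0.081 0.072] [179.975   0.066  93.501] [ 0.888  0.177 -2.053] [-0.137 -0.025  0.032]
```

View pics/s3.png

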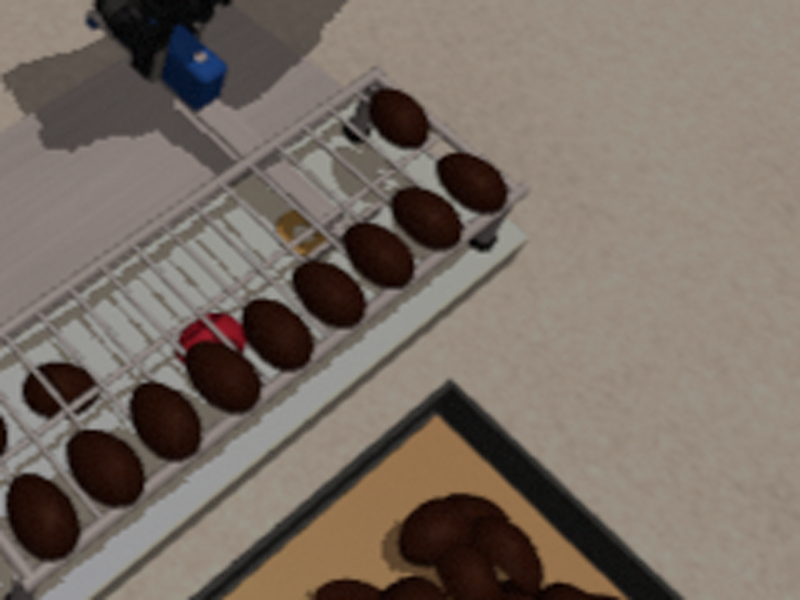

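drive_tool([
  {"fingers": 0, "dx": 0.04, "dy": 0, "dz": 0.04, "turn": 0},
  {"fingers": 0, "dx": 0.04, "dy": 0, "dz": 0.09, "turn": 0},
  {"fingers": 0, "dx": 0.04, "dy": 0, "dz": 0.12, "turn": 0},
  {"fingers": 0, "dx": 0.04, "dy": 0, "dz": 0.12, "turn": 0},
])

```text
clock: 10.75
ee_pos: [0.4736, 0.0869, 0.0599]
tool_rot: [-180.0, 0.0, 93.6]
contact_force: [-1.0, -0.3, -3.3]
grip_width: 0.276
gripper_force: 59.0
```

drive_tool([
  {"fingers": 0, "dx": 0, "dy": 0, "dz": 0.01, "turn": 0},
  {"fingers": 0, "dx": 0, "dy": 0, "dz": 0.02, "turn": 0},
  {"fingers": 0, "dx": 0, "dy": 0, "dz": 0.03, "turn": 0},
  {"fingers": 0, "dx": 0, "dy": 0, "dz": 0.03, "turn": 0},
])

```text
clock: 11.25
ee_pos: [0.4737, 0.0871, 0.0572]
tool_rot: [-180.0, -0.0, 93.6]
contact_force: [0.8, 0.1, -3.0]
grip_width: 0.275
gripper_force: 59.0
```

```bash
cat > f.py <<'E'
from cell import manip
import numpy as np
np.set_printoptions(precision=3,suppress=True)
F=[]
for i in range(4):
    s=manip.sense();F.append(np.r_[s["contact_force"],s["wrist_torque"],s["ee_pos"]]); 
    if i<3: manip.camera("top")
F=np.array(F);print("tx",F[:,3]);print(F.mean(0),"press(tx) %.2f press(fz) %.2f"%((F[:,3].mean()+.095)/.16,F[:,2].mean()+2.45),s["clock"])
E
python3 f.py
```

```text
tx [-0.091 -0.111 -0.064 -0.072]
[ 0.581 -0.014 -2.744 -0.084  0.012  0.017  0.474  0.087  0.057] press(tx) 0.07 press(fz) -0.29 11.4
```

drive_tool([
  {"fingers": 0, "dx": 0, "dy": 0, "dz": 0.01, "turn": 0},
  {"fingers": 0, "dx": 0, "dy": 0, "dz": 0.02, "turn": 0},
  {"fingers": 0, "dx": 0, "dy": 0, "dz": 0.02, "turn": 0},
])

```text
clock: 11.78
ee_pos: [0.4737, 0.0871, 0.0552]
tool_rot: [-180.0, -0.0, 93.6]
contact_force: [0.1, -0.2, -2.0]
grip_width: 0.274
gripper_force: 59.0
```

```bash
python3 f.py
```

```text
tx [-0.096 -0.095 -0.073 -0.106]
[ 0.006  0.034 -2.298 -0.093  0.013  0.005  0.474  0.087  0.055] press(tx) 0.02 press(fz) 0.15 11.925
```

drive_tool([
  {"fingers": 0, "dx": 0, "dy": 0, "dz": 0.005, "turn": 0},
  {"fingers": 0, "dx": 0, "dy": 0, "dz": 0.01, "turn": 0},
  {"fingers": 0, "dx": 0, "dy": 0, "dz": 0.015, "turn": 0},
  {"fingers": 0, "dx": 0, "dy": 0, "dz": 0.015, "turn": 0},
])

```text
clock: 12.42
ee_pos: [0.4738, 0.0871, 0.0537]
tool_rot: [-180.0, -0.0, 93.6]
contact_force: [-0.3, 0.2, -1.6]
grip_width: 0.275
gripper_force: 59.0
```

```bash
python3 f.py
```

```text
tx [-0.018 -0.12  -0.113 -0.13 ]
[-0.134  0.177 -2.572 -0.095 -0.022 -0.011  0.474  0.087  0.054] press(tx) -0.00 press(fz) -0.12 12.575
```

drive_tool([
  {"fingers": 0, "dx": 0, "dy": 0, "dz": 0.005, "turn": 0},
  {"fingers": 0, "dx": 0, "dy": 0, "dz": 0.01, "turn": 0},
  {"fingers": 0, "dx": 0, "dy": 0, "dz": 0.015, "turn": 0},
  {"fingers": 0, "dx": 0, "dy": 0, "dz": 0.015, "turn": 0},
])

```text
clock: 13.08
ee_pos: [0.4737, 0.0871, 0.0522]
tool_rot: [-180.0, -0.0, 93.6]
contact_force: [0.2, 0.1, -2.8]
grip_width: 0.27
gripper_force: 59.0
```

```bash
python3 f.py
```

```text
tx [-0.094 -0.077 -0.105 -0.151]
[ 0.139  0.293 -2.317 -0.107  0.    -0.002  0.474  0.087  0.052] press(tx) -0.07 press(fz) 0.13 13.225
```

drive_tool([
  {"fingers": 0, "dx": 0, "dy": 0, "dz": 0.005, "turn": 0},
  {"fingers": 0, "dx": 0, "dy": 0, "dz": 0.01, "turn": 0},
  {"fingers": 0, "dx": 0, "dy": 0, "dz": 0.015, "turn": 0},
  {"fingers": 0, "dx": 0, "dy": 0, "dz": 0.015, "turn": 0},
])

```text
clock: 13.72
ee_pos: [0.4739, 0.0869, 0.051]
tool_rot: [180.0, 0.0, 93.6]
contact_force: [-1.1, -1.5, 1.8]
grip_width: 0.27
gripper_force: 59.6
```

```bash
python3 f.py
```

```text
tx [0.16  0.179 0.18  0.149]
[-0.241 -1.695  2.294  0.167  0.131  0.055  0.474  0.087  0.051] press(tx) 1.64 press(fz) 4.74 13.875
```

drive_tool([
  {"fingers": 0, "dx": 0, "dy": 0, "dz": -0.005, "turn": 0},
  {"fingers": 0, "dx": 0, "dy": 0, "dz": -0.005, "turn": 0},
  {"fingers": 0, "dx": -0.02, "dy": 0, "dz": -0.005, "turn": 0},
  {"fingers": 0, "dx": -0.04, "dy": 0, "dz": -0.005, "turn": 0},
  {"fingers": 0, "dx": -0.06, "dy": 0, "dz": -0.005, "turn": 0},
  {"fingers": 0, "dx": -0.08, "dy": 0, "dz": -0.005, "turn": 0},
])

```text
clock: 14.62
ee_pos: [0.4743, 0.0792, 0.0513]
tool_rot: [-180.0, -0.0, 93.7]
contact_force: [0.5, 1.6, 0.6]
grip_width: 0.269
gripper_force: 59.3
```

```bash
python3 f.py
```

```text
tx [0.656 0.604 0.492 0.439]
[0.11  0.686 0.732 0.548 0.038 0.008 0.474 0.079 0.051] press(tx) 4.02 press(fz) 3.18 14.775
```

drive_tool([
  {"fingers": 0, "dx": -0.02, "dy": 0, "dz": 0, "turn": 0},
  {"fingers": 0, "dx": -0.05, "dy": 0, "dz": 0, "turn": 0},
  {"fingers": 0, "dx": -0.08, "dy": 0, "dz": 0, "turn": 0},
  {"fingers": 0, "dx": -0.11, "dy": 0, "dz": 0, "turn": 0},
  {"fingers": 0, "dx": -0.14, "dy": 0, "dz": 0, "turn": 0},
  {"fingers": 0, "dx": -0.17, "dy": 0, "dz": 0, "turn": 0},
  {"fingers": 0, "dx": -0.2, "dy": 0, "dz": 0, "turn": 0},
  {"fingers": 0, "dx": -0.23, "dy": 0, "dz": 0, "turn": 0},
  {"fingers": 0, "dx": -0.26, "dy": 0, "dz": 0, "turn": 0},
  {"fingers": 0, "dx": -0.29, "dy": 0, "dz": 0, "turn": 0},
])

```text
clock: 16.02
ee_pos: [0.4761, 0.05, 0.0513]
tool_rot: [-180.0, -0.0, 93.6]
contact_force: [0.2, 1.3, 0.2]
grip_width: 0.273
gripper_force: 59.3
```

```bash
python3 f.py
```

```text
tx [0.669 0.703 0.319 0.234]
[0.17  0.766 0.716 0.482 0.074 0.018 0.476 0.05  0.051] press(tx) 3.60 press(fz) 3.17 16.175
```

drive_tool([
  {"fingers": 0, "dx": -0.03, "dy": 0, "dz": 0, "turn": 0},
  {"fingers": 0, "dx": -0.06, "dy": 0, "dz": 0, "turn": 0},
  {"fingers": 0, "dx": -0.1, "dy": 0, "dz": 0, "turn": 0},
  {"fingers": 0, "dx": -0.14, "dy": 0, "dz": 0, "turn": 0},
  {"fingers": 0, "dx": -0.18, "dy": 0, "dz": 0, "turn": 0},
  {"fingers": 0, "dx": -0.22, "dy": 0, "dz": 0, "turn": 0},
  {"fingers": 0, "dx": -0.26, "dy": 0, "dz": 0, "turn": 0},
  {"fingers": 0, "dx": -0.3, "dy": 0, "dz": 0, "turn": 0},
  {"fingers": 0, "dx": -0.34, "dy": 0, "dz": 0, "turn": 0},
  {"fingers": 0, "dx": -0.37, "dy": 0, "dz": 0, "turn": 0},
  {"fingers": 0, "dx": -0.39, "dy": 0, "dz": 0, "turn": 0},
])

```text
clock: 17.55
ee_pos: [0.4786, 0.011, 0.0513]
tool_rot: [-180.0, -0.0, 93.6]
contact_force: [-0.2, 1.4, 0.0]
grip_width: 0.273
gripper_force: 59.3
```

```bash
sed -i 's/manip.camera("top")/C=manip.camera("top")/; s/import numpy as np/import numpy as np,cv2,pickle/' f.py; echo 'pickle.dump(C,open("pics/topL.pkl","wb"));cv2.imwrite("pics/tL.png",cv2.resize(C["frame"][100:340,80:400,::-1],(800,600),interpolation=cv2.INTER_CUBIC))' >> f.py; python3 f.py
```

```text
tx [0.656 0.548 0.475 0.321]
[-0.137  0.921  0.387  0.5    0.087  0.032  0.479  0.011  0.051] press(tx) 3.72 press(fz) 2.84 17.7
```

View pics/tL.png

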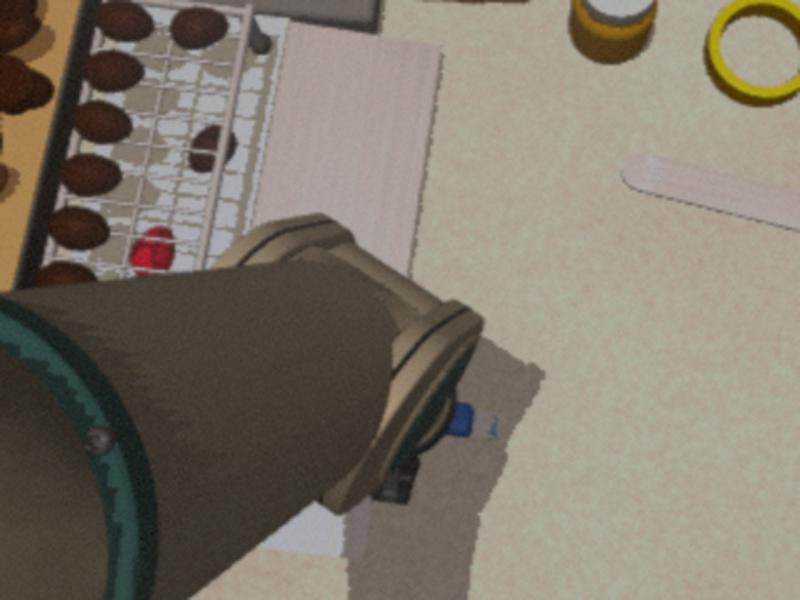

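drive_tool([
  {"fingers": 0, "dx": -0.03, "dy": 0, "dz": 0, "turn": 0},
  {"fingers": 0, "dx": -0.06, "dy": 0, "dz": 0, "turn": 0},
  {"fingers": 0, "dx": -0.1, "dy": 0, "dz": 0, "turn": 0},
  {"fingers": 0, "dx": -0.13, "dy": 0, "dz": 0.0024, "turn": 0},
  {"fingers": 0, "dx": -0.16, "dy": 0, "dz": 0.0048, "turn": 0},
  {"fingers": 0, "dx": -0.2, "dy": 0, "dz": 0.008, "turn": 0},
])

```text
clock: 18.45
ee_pos: [0.4799, -0.009, 0.0504]
tool_rot: [-180.0, 0.0, 93.6]
contact_force: [-1.1, 1.1, 0.3]
grip_width: 0.269
gripper_force: 59.3
```

```bash
python3 f.py
```

```text
tx [ 0.386  0.386 -0.007 -0.095]
[-0.437 -0.215  0.423  0.167  0.066  0.028  0.48  -0.01   0.05 ] press(tx) 1.64 press(fz) 2.87 18.6
```

drive_tool([
  {"fingers": 0, "dx": -0.03, "dy": 0, "dz": 0.0024, "turn": 0},
  {"fingers": 0, "dx": -0.06, "dy": 0, "dz": 0.0048, "turn": 0},
  {"fingers": 0, "dx": -0.09, "dy": 0, "dz": 0.0072, "turn": 0},
  {"fingers": 0, "dx": -0.12, "dy": 0, "dz": 0.0096, "turn": 0},
  {"fingers": 0, "dx": -0.15, "dy": 0, "dz": 0.012, "turn": 0},
])

```text
clock: 19.23
ee_pos: [0.4808, -0.0239, 0.0493]
tool_rot: [-180.0, 0.0, 93.6]
contact_force: [-0.6, 0.6, -0.4]
grip_width: 0.273
gripper_force: 59.2
```

```bash
python3 f.py
```

```text
tx [ 0.298  0.232 -0.092 -0.059]
[-0.098 -0.801 -0.767  0.095  0.032  0.055  0.481 -0.024  0.049] press(tx) 1.19 press(fz) 1.68 19.375
```

drive_tool([
  {"fingers": 0, "dx": -0.02, "dy": 0, "dz": 0.006, "turn": 0},
  {"fingers": 0, "dx": -0.05, "dy": 0, "dz": 0.0092, "turn": 0},
  {"fingers": 0, "dx": -0.08, "dy": 0, "dz": 0.0124, "turn": 0},
  {"fingers": 0, "dx": -0.11, "dy": 0, "dz": 0.0155, "turn": 0},
  {"fingers": 0, "dx": -0.15, "dy": 0, "dz": 0.0196, "turn": 0},
])

```text
clock: 20.0
ee_pos: [0.4818, -0.0387, 0.0473]
tool_rot: [-180.0, -0.0, 93.7]
contact_force: [-0.3, 1.1, 1.0]
grip_width: 0.269
gripper_force: 59.3
```

```bash
python3 f.py
```

```text
tx [0.666 0.659 0.272 0.202]
[-0.651 -0.127  1.023  0.45   0.078  0.055  0.482 -0.039  0.047] press(tx) 3.40 press(fz) 3.47 20.15
```

drive_tool([
  {"fingers": 0, "dx": -0.03, "dy": 0, "dz": 0.0025, "turn": 0},
  {"fingers": 0, "dx": -0.06, "dy": 0, "dz": 0.005, "turn": 0},
  {"fingers": 0, "dx": -0.09, "dy": 0, "dz": 0.008, "turn": 0},
  {"fingers": 0, "dx": -0.12, "dy": 0, "dz": 0.011, "turn": 0},
  {"fingers": 0, "dx": -0.15, "dy": 0, "dz": 0.014, "turn": 0},
  {"fingers": 0, "dx": -0.18, "dy": 0, "dz": 0.017, "turn": 0},
])

```text
clock: 20.9
ee_pos: [0.4829, -0.0568, 0.0456]
tool_rot: [-180.0, -0.0, 93.6]
contact_force: [0.5, 2.0, 0.6]
grip_width: 0.27
gripper_force: 59.4
```

```bash
python3 f.py
```

```text
tx [0.747 0.646 0.36  0.328]
[-0.577  0.722  1.311  0.52   0.093  0.027  0.483 -0.057  0.046] press(tx) 3.85 press(fz) 3.76 21.05
```

drive_tool([
  {"fingers": 0, "dx": -0.03, "dy": 0, "dz": 0.001, "turn": 0},
  {"fingers": 0, "dx": -0.06, "dy": 0, "dz": 0.0035, "turn": 0},
  {"fingers": 0, "dx": -0.09, "dy": 0, "dz": 0.006, "turn": 0},
  {"fingers": 0, "dx": -0.12, "dy": 0, "dz": 0.009, "turn": 0},
  {"fingers": 0, "dx": -0.14, "dy": 0, "dz": 0.011, "turn": 0},
  {"fingers": 0, "dx": -0.16, "dy": 0, "dz": 0.0125, "turn": 0},
])

```text
clock: 21.8
ee_pos: [0.484, -0.0727, 0.0443]
tool_rot: [-180.0, -0.0, 93.6]
contact_force: [-0.5, 1.7, 0.1]
grip_width: 0.272
gripper_force: 59.3
```

```bash
sed -i 's/manip.camera("top")/manip.camera("scene")/;s/\[100:340,80:400,::-1\]/[130:340,200:480,::-1]/' f.py; python3 f.py
```

```text
tx [0.643 0.562 0.368 0.306]
[-0.153  0.73   0.184  0.47   0.065  0.031  0.484 -0.073  0.044] press(tx) 3.53 press(fz) 2.63 21.95
```

View pics/tL.png

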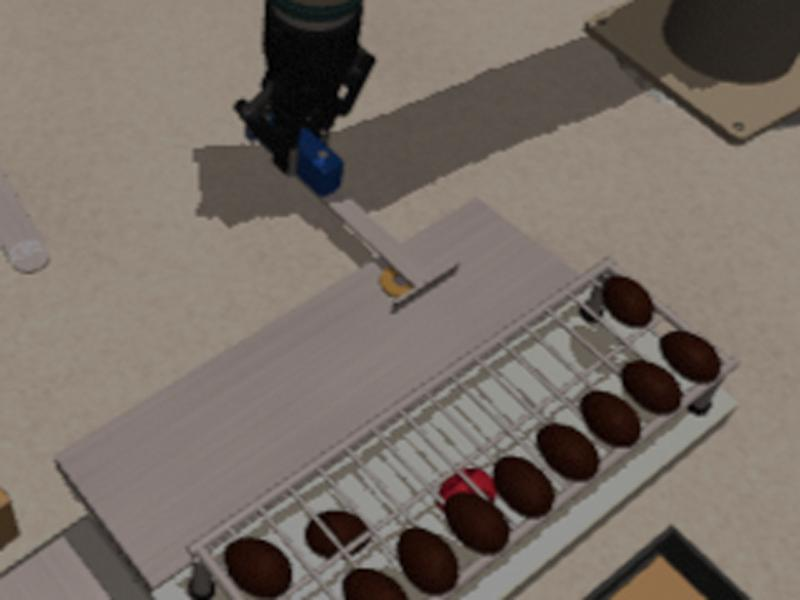

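```bash
python3 - <<'E'
from h import *
c=load("topL")
O=np.array([.564,.243]);t=np.radians(3.6);R=np.array([[np.cos(t),np.sin(t)],[-np.sin(t),np.cos(t)]])
for n,q,z in [("visible washer left edge",(379,281),.02),("top",(386,267),.02),("bottom",(393,300),.02),("bladeL",(394,309),.02),("bladeR",(458,266),.032),("lowcorner",(478,200),.015),("lowcorner2",(58,462),.015)]:
    p=ray(c,((q[0]*.35+200)/.7,(q[1]*.35+130)/.7),z)[:2]; print(n,p,R@(p-O)*1000)
E
```

```text
visible washer left edge [0.49578308 0.05858405] [ -79.66188331 -179.76867541]
top [0.48181337 0.05010546] [ -94.13640369 -187.3533682 ]
bottom [0.49817628 0.08000242] [ -75.92853071 -158.54284081]
bladeL [0.50312455 0.0875199 ] [ -70.51800631 -151.35089625]
bladeR [0.43846242 0.08748705] [-135.05460286 -147.32351257]
lowcorner [0.36346652 0.03133669] [-213.42821796 -198.65404127]
lowcorner2 [0.79247493 0.06222993] [ 216.67343588 -194.75942331]
```

drive_tool([
  {"fingers": 0, "dx": 0.01, "dy": 0, "dz": -0.01, "turn": 0},
  {"fingers": 0, "dx": 0.03, "dy": 0, "dz": -0.02, "turn": 0},
  {"fingers": 0, "dx": 0.04, "dy": 0, "dz": -0.06, "turn": 0},
  {"fingers": 0, "dx": 0.04, "dy": 0, "dz": -0.2, "turn": 0},
  {"fingers": 0, "dx": 0.04, "dy": 0, "dz": -0.4, "turn": 0},
  {"fingers": 0, "dx": 0.04, "dy": 0, "dz": -0.5, "turn": 0},
  {"fingers": 0, "dx": 0.04, "dy": 0, "dz": -0.5, "turn": 0},
])

```text
clock: 22.82
ee_pos: [0.4844, -0.0686, 0.0953]
tool_rot: [179.9, 0.0, 93.7]
contact_force: [-0.3, 0.0, -2.2]
grip_width: 0.272
gripper_force: 59.1
```

drive_tool([
  {"fingers": 0, "dx": -0.3, "dy": 0, "dz": 0, "turn": 0},
  {"fingers": 0, "dx": -0.7, "dy": 0, "dz": 0, "turn": 0},
  {"fingers": 0, "dx": -1, "dy": 0, "dz": 0, "turn": 0},
])

```text
clock: 23.2
ee_pos: [0.4897, -0.17, 0.0939]
tool_rot: [-180.0, 0.0, 93.6]
contact_force: [-0.5, 0.5, -2.4]
grip_width: 0.275
gripper_force: 59.0
```

drive_tool([
  {"fingers": 0, "dx": -0.4, "dy": 0, "dz": 0, "turn": 0},
  {"fingers": 0, "dx": -0.8, "dy": 0.05, "dz": 0, "turn": 0},
  {"fingers": 0, "dx": -1, "dy": 0.1, "dz": 0, "turn": 0},
])

```text
clock: 23.58
ee_pos: [0.5057, -0.2705, 0.0938]
tool_rot: [-180.0, 0.1, 93.5]
contact_force: [0.7, 0.3, -3.1]
grip_width: 0.271
gripper_force: 59.0
```

drive_tool([
  {"fingers": 0, "dx": -0.3, "dy": 0, "dz": 0.2, "turn": 0},
  {"fingers": 0, "dx": -0.6, "dy": 0, "dz": 0.4, "turn": 0},
  {"fingers": 0, "dx": -0.7, "dy": 0, "dz": 0.55, "turn": 0},
  {"fingers": 0, "dx": -0.7, "dy": 0, "dz": 0.6, "turn": 0},
  {"fingers": 0, "dx": -0.7, "dy": 0, "dz": 0.65, "turn": 0},
  {"fingers": 0, "dx": -0.7, "dy": 0, "dz": 0.65, "turn": 0},
])

```text
clock: 24.32
ee_pos: [0.5112, -0.3358, 0.0294]
tool_rot: [-180.0, -0.1, 93.7]
contact_force: [0.3, 0.5, -1.7]
grip_width: 0.274
gripper_force: 58.9
```

```bash
python3 f.py; cp pics/tL.png pics/end1.png
```

```text
tx [-0.07  -0.109 -0.089 -0.117]
[ 0.261  0.155 -2.17  -0.096  0.014 -0.015  0.511 -0.336  0.03 ] press(tx) -0.01 press(fz) 0.28 24.475
```

View pics/end1.png

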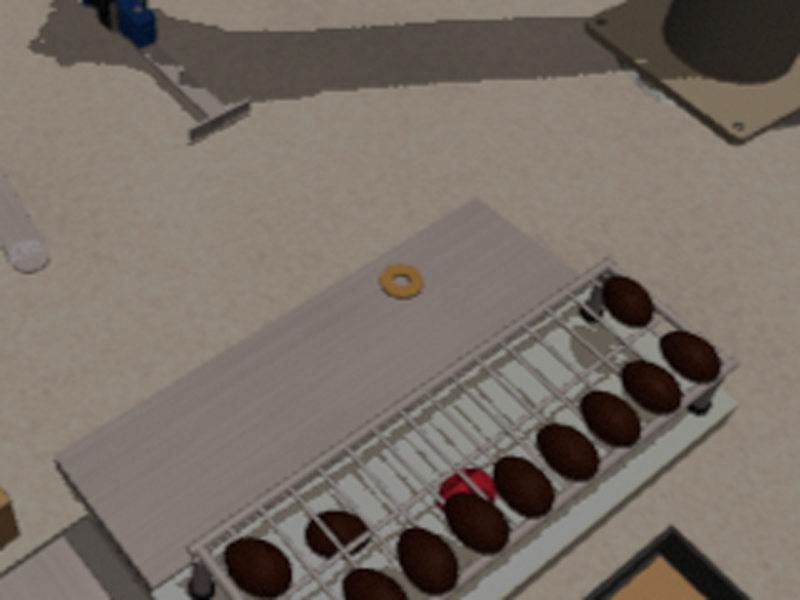

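drive_tool([
  {"fingers": 0, "dx": 0, "dy": 0, "dz": 0.02, "turn": 0},
  {"fingers": 0, "dx": 0, "dy": 0, "dz": 0.04, "turn": 0},
  {"fingers": 0, "dx": 0, "dy": 0, "dz": 0.055, "turn": 0},
  {"fingers": 0, "dx": 0, "dy": 0, "dz": 0.06, "turn": 0},
  {"fingers": 0, "dx": 0, "dy": 0, "dz": 0.06, "turn": 0},
])

```text
clock: 25.1
ee_pos: [0.5108, -0.3374, 0.0233]
tool_rot: [-180.0, -0.0, 93.6]
contact_force: [0.9, 0.1, -1.2]
grip_width: 0.272
gripper_force: 58.9
```

```bash
python3 f.py
```

```text
tx [-0.09  -0.096 -0.103 -0.07 ]
[-0.098  0.725 -2.014 -0.09  -0.01  -0.015  0.511 -0.337  0.023] press(tx) 0.03 press(fz) 0.44 25.25
```

drive_tool([
  {"fingers": 0, "dx": 0, "dy": 0, "dz": 0.005, "turn": 0},
  {"fingers": 0, "dx": 0, "dy": 0, "dz": 0.01, "turn": 0},
  {"fingers": 0, "dx": 0, "dy": 0, "dz": 0.01, "turn": 0},
])

```text
clock: 25.62
ee_pos: [0.5109, -0.3374, 0.0227]
tool_rot: [180.0, -0.0, 93.6]
contact_force: [-1.5, 1.5, 3.1]
grip_width: 0.274
gripper_force: 59.7
```

```bash
python3 f.py
```

```text
tx [0.068 0.076 0.153 0.167]
[-1.09   0.957  3.222  0.116  0.25   0.029  0.511 -0.337  0.023] press(tx) 1.32 press(fz) 5.67 25.775
```

drive_tool([
  {"fingers": 0, "dx": 0, "dy": 0, "dz": -0.005, "turn": 0},
  {"fingers": 0.4, "dx": 0, "dy": 0, "dz": -0.005, "turn": 0},
  {"fingers": 0.7, "dx": 0, "dy": 0, "dz": -0.005, "turn": 0},
  {"fingers": 1, "dx": 0, "dy": 0, "dz": -0.005, "turn": 0},
  {"fingers": 1, "dx": 0, "dy": 0, "dz": -0.005, "turn": 0},
  {"fingers": 1, "dx": 0, "dy": 0, "dz": -0.005, "turn": 0},
])

```text
clock: 26.52
ee_pos: [0.5108, -0.3374, 0.0229]
tool_rot: [-180.0, 0.0, 93.6]
contact_force: [0.4, -0.0, 0.2]
grip_width: 1.002
gripper_force: 0.0
```

drive_tool([
  {"fingers": 1, "dx": 0, "dy": 0, "dz": -0.1, "turn": 0},
  {"fingers": 1, "dx": 0, "dy": 0, "dz": -0.4, "turn": 0},
  {"fingers": 1, "dx": 0, "dy": 0, "dz": -0.8, "turn": 0},
  {"fingers": 1, "dx": 0, "dy": 0, "dz": -1, "turn": 0},
  {"fingers": 1, "dx": 0, "dy": 0, "dz": -1, "turn": 0},
])

```text
clock: 27.15
ee_pos: [0.512, -0.3382, 0.1251]
tool_rot: [179.8, 0.1, 93.6]
contact_force: [-0.6, -0.3, -0.1]
grip_width: 1.005
gripper_force: 0.0
```

```bash
python3 - <<'E'
from cell import manip
import cv2
c=manip.camera("scene");cv2.imwrite("pics/end2.png",cv2.resize(c["frame"][:,:,::-1],(800,600),interpolation=cv2.INTER_CUBIC))
print(manip.sense()["contact_force"])
E
```

```text
[-0.35958155 -0.3830099  -0.60859453]
```

View pics/end2.png

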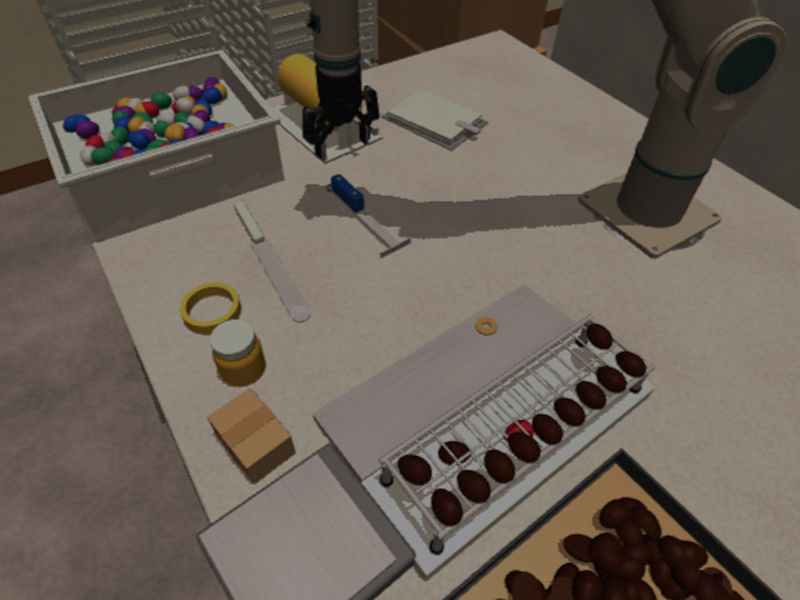

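The rake lies flat on the bench at (365,215). The washer is flat on the apron's lower half at (486,326), and the egg halves and spatula haven't moved.

```bash
python3 -c "
from cell import manip
print(manip.hand_in())"
```

```text
the job is handed in; nothing more can be done
None
```

The job is handed in at about 27 s: the washer lies flat on the apron's lower half, the rake lies flat on the bench clear of board and apron, and the shelf, egg halves and spatula look unmoved; the press read about 1.7 to 3.8 N during the draw and 4.7 N at first touch, under the 7 N limit.

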